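# Turn the clamp arm of the lens jig end for end

## Robot

A 6-joint arm with a two-finger parallel gripper is mounted at the origin on a cart in front of the work surface, level with it; the furniture and walls round the work are solid. World frame = base frame: x ahead of the robot, y to its left, z up, the work surface at z = 0. Lengths are in mm, angles in rad, forces in N, time in s.
With the tool pointing down it reaches from about 250 to 800 mm from the base axis. Payload 3.9 kg.
Tool frame: the origin (TCP) lies on the centre line of the jaws, within the pads' length; the fingertips stand 11 mm ahead of it and the grasp point (between the pads) lies 8 mm behind it; z points along the fingers, y is the line along which they close (so a half turn about z gives the same grasp; the last joint's range is limited). The gripper opens to 85 mm and grips with 20 to 120 N. Pads are 22 mm wide; open, the fingers measure 114 mm over their backs; the gripper's body (76 mm by 85 mm) begins 54 mm behind the grasp point. The pads swing forward as they close: fully open they stand 13 mm farther back than shut.
Start: joints at [-1.304, 0.26, -0.138, 1.173, 0, 1.571], TCP at [138.41, -506.417, 242.304] pointing down, gripper open.
Joint ranges: [-2.78, 2.78], [-0.83, 1.72], [-1.28, 1.37], [-1.9, 2.12], [-1.57, 1.48], [-3.14, 3.14]. Speed limits (rad/s): [2.57, 2.57, 3.14, 3.14, 3.14, 3.14].

## Interface

Orientations are given as a 3x3 rotation matrix whose columns are the frame's x, y, z axes.
In Python, from plant import ctrl gives the robot as it stands.
- The arm moves only by the shell command python3 -m crank 'ROWS' [FORCE]. ROWS is JSON, a list of rows, each a list of 7 numbers: the shift along the world's x, y, z in units of 200 mm (1.0 is 200 mm), then the turn, a rotation vector about the world's x, y, z in units of 90 degrees (1.0 is 90 degrees), then the finger opening in mm, from 0 to 85.4. A call has 1 to 20 rows; each row shifts and turns the commanded pose from where the row before left it; what a row does not reach is not made up. A row lasts 1/12 s, in which the tool goes at most 41.7 mm and 7.16 degrees, less where a joint would pass 70% of its speed; a pose out of reach is approached as far as the arm can. A call with a number of a shift or a turn outside -1 to 1 is refused whole. A call with a gripper value outside its range is refused whole. The fingers move at their own pace and stop on an object; FORCE is the grip in N (left out, the last holds). Time passes only in rows, so rows that do not move let the fingers close. It gives the time, the measured TCP pose, the force, the opening and the grip force at its end, in the units of the state.
- ctrl.sense(): the state, without advancing time (a new reading comes with each control period).
- ctrl.read_camera(name): name is "side" or "top"; returns (picture, depth): 384x512x3 uint8, red, green, blue; 384x512 float32, mm along the optical axis (not along the pixel's ray), 0 where there is no reading.
- ctrl.camera_info(name): a dict with "K" (3x3 intrinsics, pixels), "extrinsics" (4x4, takes a point from world to camera coordinates). Camera axes: x right, y down, z forward; pixel columns grow to the right and rows downward; lengths in mm; the calibration is good to about 2 mm. A picture is of the moment at which its call begins. camera_info takes no time and is no camera call.
- ctrl.finish_job(): hands the job in; it is judged then, once.
The state is a dict: "t": time; "joint_positions": joint angles; "joint_vel": joint speeds; "tau": joint torques, N m; "tool_pos": TCP position; "tcp_rot": TCP orientation; "contact_force": force on the tool from outside, world axes, zero at the start; "wrist_torque": the same for the moment, N m; "finger_gap": opening from 0.0 (shut) to 1.0 (fully open); "grasp_force": force on a finger pad.
Only numpy, scipy, OpenCV 4.12 (cv2) and the standard library are available. Lean on these libraries where they do the work, as an engineer would, in place of code of your own. Each camera call takes 0.05 s, during which the arm holds its last target. There are 200 camera calls.

## Task

On the green lens jig, the clamp arm is parked on the side rest with its blue ring on the pivot pin. Lift the arm off the pin, turn it end for end and refit it with the orange ring down over the pin, fully home, so that the blue ring lies flat and centred on the lens. Leave the spare arm (green and white rings) where it is.

Things in the scene. Friction and masses are not known exactly. Their poses are not given: they have to be found in the camera images.
- jig: Fixed green V-shaped jig; its three seats are all 30 mm high. Origin: bench level, axis of the upright steel pin (16 mm thick at its dark boss, 30 mm up; 15 mm at 44 mm; tapering to 6 mm at its tip, 62 mm up). x points from the pin to the clear lens (61 mm across), centred at x=120, y=0 mm. Side rest with black rubber top: x=41, y=-113 mm (70 degrees clockwise of the lens, from above).
- clamp: Loose clamp arm, 90 g: a blue and an orange ring (44 mm across, hole 22, 14 tall), centres 120 mm apart, joined by a bar 22 wide, top 12 mm above the rings' underside. Black grip block on its middle: 50 mm along the arm, 16 across, top 44 mm above the underside. Origin: middle of the arm at the underside; x points to the blue ring (x=+60 mm; orange x=-60 mm), z up. Blue starts on the pin.
- blue_ring (a point): Centre of the clamp arm's blue ring, level with the ring's underside.
- spare: Spare arm of the same form and size with a green and a white ring, lying on the bench; not to be used or moved. Origin: middle of the arm, at its underside; x points to the green ring.

How it is judged:
By the outcome, as a careful person would: the job done as asked, in the order asked, and still so for the second after the job is handed in, with the robot touching nothing.
It also fails if it takes over 40 s, if anything falls off the work surface, if the arm or the gripper's body presses on something with over 40 N, if the wrist force passes 120 N, or if a joint passes its speed limit or range.

## Working session

There is one attempt and no reset: what is moved stays moved. The work goes in short steps, Python scripts to look and compute and a shell command to move; the robot and the scene stay as the last step left them, time stands still between calls to the robot, and variables do not carry over. Pictures are saved under pics/ and viewed, at most 10 in all, crops included, and the job is handed in when it is done.

```bash
mkdir -p pics; ls; cat > h.py <<'E'
import numpy as np, cv2
from plant import ctrl
def snap(n,tag):
    im,d=ctrl.read_camera(n); np.savez(f'pics/{tag}.npz',im=im,d=d)
    cv2.imwrite(f'pics/{tag}.png',im[...,::-1]); return im,d
def world(n,u,v,d):
    c=ctrl.camera_info(n);K=np.array(c['K']);E=np.array(c['extrinsics'])
    p=np.linalg.inv(K)@np.array([u,v,1.])*d
    return E[:3,:3].T@(p-E[:3,3])
def onz(n,u,v,z):
    c=ctrl.camera_info(n);K=np.array(c['K']);E=np.array(c['extrinsics'])
    r=E[:3,:3].T@(np.linalg.inv(K)@np.array([u,v,1.]));o=-E[:3,:3].T@E[:3,3]
    return o+r*(z-o[2])/r[2]
E
python3 - <<'E'
from h import *
np.set_printoptions(suppress=True,precision=2)
a,_=snap('top','t1');b,_=snap('side','s1')
for n in('top','side'):
    E=np.array(ctrl.camera_info(n)['extrinsics']);print(n,-E[:3,:3].T@E[:3,3],E[2,:3])
print(ctrl.sense())
E
```

```text
pics
top [ 324.74 -118.65  954.77] [ 0.19  0.03 -0.98]
side [  455.52 -1038.81   881.46] [ 0.04  0.76 -0.65]
{'t': 0.1, 'joint_positions': array([-1.3 ,  0.26, -0.14,  1.17,  0.  ,  1.57]), 'joint_vel': array([ 0., -0.,  0.,  0., -0., -0.]), 'tau': array([  0.  , -40.65,  25.45,   0.01,   0.  ,   0.  ]), 'tool_pos': array([ 138.25, -505.84,  241.53]), 'tcp_rot': array([[ 0.96,  0.26, -0.  ],
       [ 0.26, -0.96,  0.  ],
       [ 0.  , -0.  , -1.  ]]), 'contact_force': array([ 1.15,  0.34, -0.03]), 'wrist_torque': array([-0.02, -0.05,  0.02]), 'grasp_force': 0.0, 'finger_gap': 0.999224296577755}
```

View pics/t1.png

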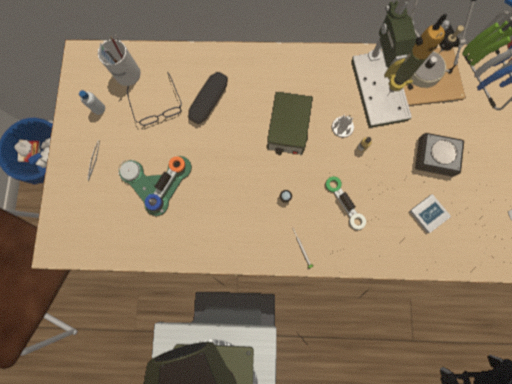

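View pics/s1.png

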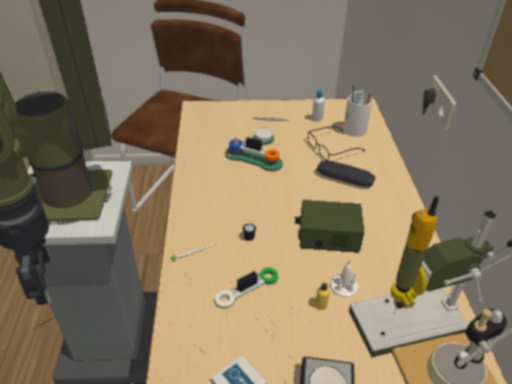

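The top view shows the jig near (155,185): lens at about (130,170), blue ring (153,202), orange ring (177,163). The spare is at (345,203), well away. Next I'll enlarge the jig in both views.

```bash
python3 - <<'E'
from h import *
a=np.load('pics/t1.npz')['im'][140:225,105:205];b=np.load('pics/s1.npz')['im'][115:180,215:295]
A=cv2.resize(a,None,fx=7,fy=7,interpolation=2)[:595];B=cv2.resize(b,None,fx=7,fy=7,interpolation=2)
cv2.imwrite('pics/t1c.png',A[...,::-1]);cv2.imwrite('pics/s1c.png',B[...,::-1])
E
```

```text
(no output)
```

View pics/t1c.png

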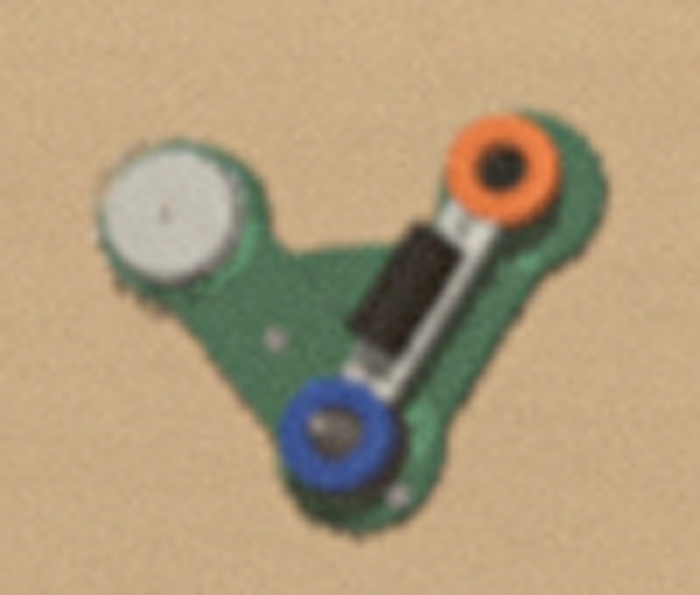

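The crop shows the orange ring centred at (502,168), the blue ring at (339,435) and the lens at (170,214). The grip block's top is at about (405,290).

```bash
python3 - <<'E'
from h import *
np.set_printoptions(suppress=True,precision=1)
f=lambda u,v,z:onz('top',(u+.5)/7-.5+105,(v+.5)/7-.5+140,z)
o=f(502,169,44);b=f(339,435,44);l=f(170,214,30);k=f(405,290,74)
print('o',o,'b',b,'lens',l,'block',k)
D=lambda p,q:(np.hypot(*(p-q)[:2]),np.degrees(np.arctan2(*(p-q)[1::-1])))
print('b->o',D(o,b),'b->l',D(l,b),'mid',(o+b)/2)
im,d=[np.load('pics/t1.npz')[x] for x in('im','d')]
hsv=cv2.cvtColor(im,cv2.COLOR_RGB2HSV)
for n,lo,hi in(('blue',(105,120,60),(130,255,255)),('orange',(5,180,150),(16,255,255))):
    m=cv2.inRange(hsv,lo,hi);m[:140]=0;m[225:]=0;m[:,:105]=0;m[:,205:]=0
    c=np.argwhere(m>0);(x,y),r=cv2.minEnclosingCircle(c[:,::-1].astype(np.float32).reshape(-1,1,2))
    print(n,len(c),x,y,r,onz('top',x,y,44),[np.median([world('top',q[1],q[0],d[q[0],q[1]])[2] for q in c])])
print('block',world('top',163,181,d[181,163]))
# side view
im=np.load('pics/s1.npz')['im'];hsv=cv2.cvtColor(im,cv2.COLOR_RGB2HSV)
for n,lo,hi in(('blue',(105,120,60),(130,255,255)),('orange',(5,180,150),(16,255,255))):
    m=cv2.inRange(hsv,lo,hi);m[:115]=0;m[180:]=0;m[:,:215]=0;m[:,295:]=0
    c=np.argwhere(m>0).mean(0);print('side',n,c,onz('side',c[1],c[0],40))
E
```

```text
o [569.8 121.   44. ] b [463.3 175.7  44. ] lens [551.9 255.4  30. ] block [514.1 146.   74. ]
b->o (np.float64(119.7652073197521), np.float64(-27.199834170150357)) b->l (np.float64(119.13095720029106), np.float64(41.93860085279924)) mid [516.6 148.4  44. ]
blue 125 152.5 201.5 7.905794143676758 [463.8 177.1  44. ] [np.float64(44.00062595699861)]
orange 19 176.64285278320312 164.64285278320312 6.780179023742676 [567.2 119.8  44. ] [np.float64(44.13094968144299)]
block [514.3 144.8  73.3]
side blue [145.4 234.7] [462.  166.1  40. ]
side orange [154.3 272. ] [571. 117.  40.]
```

Measurements agree with the given sizes: the rings are 119.8 mm apart, the lens is 119 mm from the pin, and the angle between them is 69°. The arm points to blue at 152.8° and must end at about 42.5°. I'll move above the block with the tool yaw turned by +137.8°.

```bash
python3 -m crank '[[0.0943,0.1632,-0.0275,0,0,0.0766,85],[0.0943,0.1632,-0.0275,0,0,0.0766,60],[0.0943,0.1632,-0.0275,0,0,0.0766,45],[0.0943,0.1632,-0.0275,0,0,0.0766,45],[0.0943,0.1632,-0.0275,0,0,0.0766,45],[0.0943,0.1632,-0.0275,0,0,0.0766,45],[0.0943,0.1632,-0.0275,0,0,0.0766,45],[0.0943,0.1632,-0.0275,0,0,0.0766,45],[0.0943,0.1632,-0.0275,0,0,0.0766,45],[0.0943,0.1632,-0.0275,0,0,0.0766,45],[0.0943,0.1632,-0.0275,0,0,0.0766,45],[0.0943,0.1632,-0.0275,0,0,0.0766,45],[0.0943,0.1632,-0.0275,0,0,0.0766,45],[0.0943,0.1632,-0.0275,0,0,0.0766,45],[0.0943,0.1632,-0.0275,0,0,0.0766,45],[0.0943,0.1632,-0.0275,0,0,0.0766,45],[0.0943,0.1632,-0.0275,0,0,0.0766,45],[0.0943,0.1632,-0.0275,0,0,0.0766,45],[0.0943,0.1632,-0.0275,0,0,0.0766,45],[0.0943,0.1632,-0.0275,0,0,0.0766,45]]' 30
cat > st.py <<'E'
from h import *
np.set_printoptions(suppress=True,precision=2)
s=ctrl.sense();R=s['tcp_rot'];print(s['t'],s['tool_pos'],'xyaw',np.degrees(np.arctan2(R[1,0],R[0,0])),'z',R[:,2],'q',s['joint_positions'],'F',s['contact_force'],s['wrist_torque'],'gap',s['finger_gap']*85.4,s['grasp_force'])
E
python3 st.py
```

```text
t: 1.77
tool_pos: [515.8, 148.2, 131.6]
tcp_rot: [[-0.895, 0.446, -0.001], [0.446, 0.895, -0.0], [0.001, -0.001, -1.0]]
contact_force: [0.6, 0.1, 0.2]
finger_gap: 0.528
grasp_force: 0.0
1.7667 [515.81 148.2  131.56] xyaw 153.53711239603078 z [-0. -0. -1.] q [ 0.28  0.35 -0.31  0.91 -0.    0.74] F [0.55 0.06 0.19] [-0.05 -0.05 -0.06] gap 45.09062490905638 0.0
```

```bash
python3 -m crank '[[0,0,-0.1,0,0,0,45],[0,0,-0.1,0,0,0,45],[0,0,-0.1,0,0,0,45],[0,0,-0.07,0,0,0,45],[0,0,0,0,0,0,45]]' 30; python3 - <<'E'
from h import *
a,_=snap('top','t2');b,_=snap('side','s2')
A=cv2.resize(a[140:225,105:205],None,fx=4,fy=4,interpolation=2);B=cv2.resize(b[105:190,205:305],None,fx=4,fy=4,interpolation=2)
cv2.imwrite('pics/c2.png',np.hstack([A,B])[...,::-1])
E
```

```text
t: 2.18
tool_pos: [512.6, 145.7, 55.0]
tcp_rot: [[-0.892, 0.451, -0.007], [0.451, 0.892, -0.002], [0.005, -0.005, -1.0]]
contact_force: [0.7, 0.3, -0.0]
finger_gap: 0.529
grasp_force: 0.0
```

View pics/c2.png

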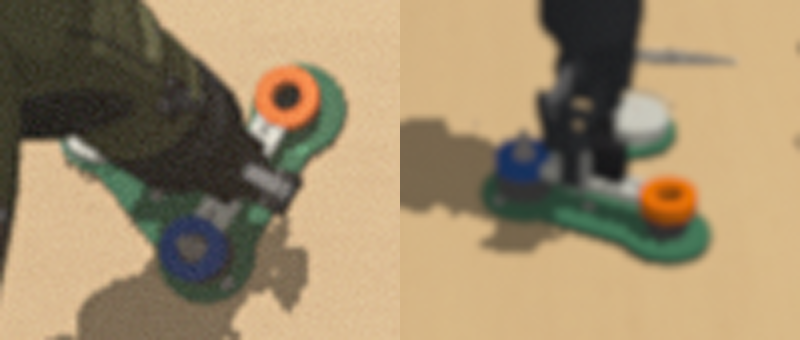

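The gripper straddles the block about midway between the rings, and nothing has been disturbed. I'll raise it 3 mm so the tips clear the bar as they swing forward, then close.

```bash
python3 -m crank '[[0,0,0.015,0,0,0,45],[0,0,0,0,0,0,30],[0,0,0,0,0,0,20],[0,0,0,0,0,0,10],[0,0,0,0,0,0,5],[0,0,0,0,0,0,5],[0,0,0,0,0,0,5]]' 40; python3 st.py
```

```text
t: 2.87
tool_pos: [517.3, 147.4, 62.7]
tcp_rot: [[-0.892, 0.452, 0.004], [0.452, 0.892, 0.002], [-0.002, 0.004, -1.0]]
contact_force: [0.9, 2.8, 6.0]
finger_gap: 0.181
grasp_force: 39.5
2.8667 [517.32 147.35  62.74] xyaw 153.15551592110327 z [ 0.  0. -1.] q [ 0.28  0.42 -0.41  0.74  0.    0.75] F [0.94 2.78 5.98] [ 0.5  -0.17 -0.29] gap 15.423015937964571 39.48973596096039
```

Gripped, with a gap of about 16 mm. Now I'll lift straight up off the pin.

```bash
python3 -m crank '[[0,0,0.03,0,0,0,5],[0,0,0.05,0,0,0,5],[0,0,0.05,0,0,0,5],[0,0,0.06,0,0,0,5],[0,0,0.08,0,0,0,5],[0,0,0.08,0,0,0,5],[0,0,0,0,0,0,5],[0,0,0,0,0,0,5]]' 40; python3 - <<'E'
from h import *
a,_=snap('top','t3');b,_=snap('side','s3')
A=cv2.resize(a[135:225,95:205],None,fx=3.6,fy=3.6,interpolation=2);B=cv2.resize(b[95:185,205:315],None,fx=3.6,fy=3.6,interpolation=2)
cv2.imwrite('pics/c3.png',np.hstack([A,B])[...,::-1])
E
python3 st.py
```

```text
t: 3.53
tool_pos: [515.6, 146.1, 131.8]
tcp_rot: [[-0.892, 0.451, 0.001], [0.451, 0.892, -0.0], [-0.001, -0.0, -1.0]]
contact_force: [-0.5, -0.5, -1.0]
finger_gap: 0.179
grasp_force: 38.8
3.6333 [514.56 145.88 130.41] xyaw 153.16499818499997 z [-0. -0. -1.] q [ 0.28  0.35 -0.31  0.91 -0.    0.74] F [-0.17  0.37 -0.86] [-0.01 -0.01 -0.05] gap 15.28057386911653 38.76180946826935
```

View pics/c3.png

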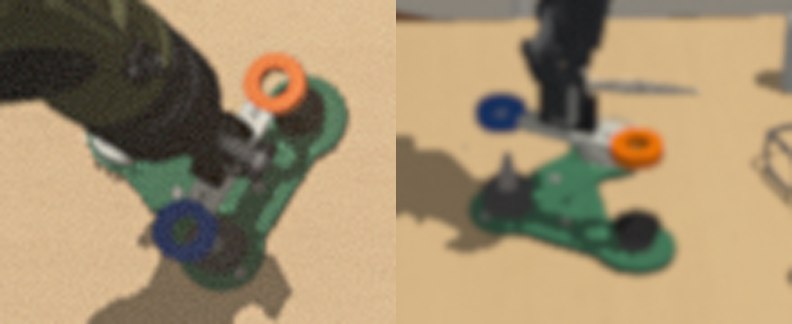

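The clamp is free of the pin: the blue ring is at (183,230) and the orange ring at (275,83) in the left half. In the right half the pin tip is visible at (507,157). Next I'll measure the rings relative to the TCP, and the pin.

```bash
python3 - <<'E'
from h import *
np.set_printoptions(suppress=True,precision=1)
z=ctrl.sense()
for cam,f,box in(('top','t3',(135,225,95,205)),('side','s3',(95,185,205,315))):
    D=np.load(f'pics/{f}.npz');im,d=D['im'],D['d'];hsv=cv2.cvtColor(im,cv2.COLOR_RGB2HSV)
    for n,lo,hi in(('blue',(105,110,50),(130,255,255)),('orange',(5,170,120),(17,255,255))):
        m=cv2.inRange(hsv,lo,hi);mm=m*0;mm[box[0]:box[1],box[2]:box[3]]=m[box[0]:box[1],box[2]:box[3]]
        c=np.argwhere(mm>0);P=np.array([world(cam,q[1],q[0],d[q[0],q[1]]) for q in c if d[q[0],q[1]]>0])
        e=cv2.fitEllipse(max(cv2.findContours(mm,0,1)[0],key=len))
        top=np.percentile(P[:,2],60);print(cam,n,len(c),'ztop',np.percentile(P[:,2],[20,50,80]),'ellipse',np.array(e[0]),e[1],onz(cam,*e[0],top))
print('pin side',onz('side',(507-396)/3.6+205,95+156/3.6,62))
print('lens side', end=' ')
D=np.load('pics/s1.npz');print(D['d'].shape)
B=cv2.resize(D['im'][115:165,215:295],None,fx=1,fy=1)
E
python3 - <<'E'
from h import *
D=np.load('pics/s3.npz');A=cv2.resize(D['im'][130:175,220:280],None,fx=10,fy=10,interpolation=2)
T=cv2.resize(np.load('pics/t1.npz')['im'][190:215,135:170],None,fx=12,fy=12,interpolation=2)
c=np.zeros((600,800,3),np.uint8);c[:450,:600]=A;cv2.imwrite('pics/c3b.png',c[:450,:600,::-1])
E
```

```text
top blue 70 ztop [112.5 113.9 115.3] ellipse [145.8 198.6] (13.468404769897461, 14.163612365722656) [460.  171.7 114.3]
top orange 121 ztop [111.5 113.  114.4] ellipse [171.3 157.9] (13.894405364990234, 15.186476707458496) [566.  116.6 113.5]
side blue 77 ztop [105.  109.3 111.7] ellipse [233.6 125.9] (7.9542975425720215, 10.569828987121582) [460.  164.7 109.8]
side orange 124 ztop [103.2 109.  111.3] ellipse [271.5 135.8] (10.177508354187012, 13.446974754333496) [566.5 109.7 109.8]
pin side [465.8 171.   62. ]
lens side (384, 512)
```

View pics/c3b.png

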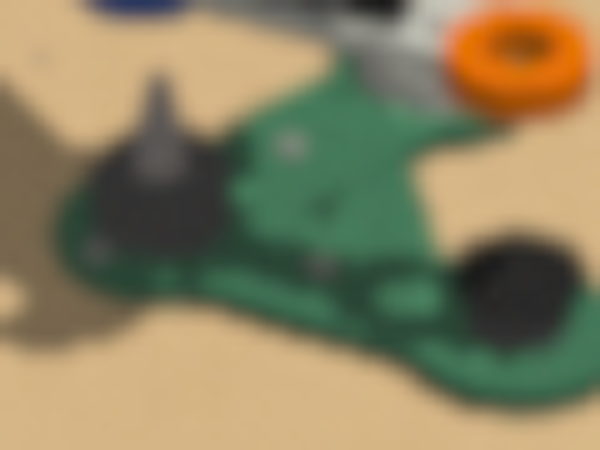

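The pin tip is at (158,75) in this crop, standing clear of the clamp. Both rings are level, with their tops at about 114.

```bash
python3 - <<'E'
from h import *
np.set_printoptions(suppress=True,precision=1)
px=(220+15.8+.05-.5,130+7.2-.5)
print('pin tip side',onz('side',*px,62))
# top edge/boss base of pin: side (158,180)crop z=30
print('pin foot side',onz('side',220+15.8-.45,130+18-.45,30))
for u,v in((325,420),(330,424)):print('pin tip top',onz('top',(u+.5)/7-.5+105,(v+.5)/7-.5+140,62))
# side: ring hole/top ellipse fits for t3: full-colour silhouette spans top front; use silhouettes projected at z mid=107
D=np.load('pics/s3.npz');hsv=cv2.cvtColor(D['im'],cv2.COLOR_RGB2HSV)
for n,c,lo,hi in(('b',None,(105,110,50),(130,255,255)),('o',None,(5,170,120),(17,255,255))):
    m=cv2.inRange(hsv,lo,hi);m[:95]=0;m[185:]=0;m[:,:205]=0;m[:,315:]=0
    x,y,w,h=cv2.boundingRect(m);print(n,x,y,w,h,onz('side',x+w/2-.5,y+h/2-.5,107))
# lens from side
D=np.load('pics/s1.npz');d=D['d']
hsv=cv2.cvtColor(D['im'],cv2.COLOR_RGB2HSV)
c=ctrl.camera_info('side')
K=np.array(c['K']);E=np.array(c['extrinsics'])
p=K@(E[:3,:3]@np.array([552,256,30.])+E[:3,3]);print('lens px in side',p/p[2])
m=cv2.inRange(hsv,(0,0,120),(180,60,255));m[:122]=0;m[150:]=0;m[:,:248]=0;m[:,280:]=0
x,y,w,h=cv2.boundingRect(m);print('lens',x,y,w,h,onz('side',x+w/2-.5,y+h/2-.5,27))
E
```

```text
pin tip side [464.5 179.7  62. ]
pin foot side [463.9 168.9  30. ]
pin tip top [466.1 175.7  62. ]
pin tip top [464.6 173.7  62. ]
b 228 122 12 9 [459.6 168.6 107. ]
o 265 131 14 11 [566.8 113.  107. ]
lens px in side [262.7 131.1   1. ]
lens 248 128 25 22 [541.5 219.3  27. ]
```

Top and side agree on the pin at about (465,175.5). The midpoint target is therefore about (509,216), which means a shift of (-6,+71.6) and a turn of -110.3°.

```bash
python3 -m crank '[[-0.0019,0.0224,0,0,0,-0.0766,5],[-0.0019,0.0224,0,0,0,-0.0766,5],[-0.0019,0.0224,0,0,0,-0.0766,5],[-0.0019,0.0224,0,0,0,-0.0766,5],[-0.0019,0.0224,0,0,0,-0.0766,5],[-0.0019,0.0224,0,0,0,-0.0766,5],[-0.0019,0.0224,0,0,0,-0.0766,5],[-0.0019,0.0224,0,0,0,-0.0766,5],[-0.0019,0.0224,0,0,0,-0.0766,5],[-0.0019,0.0224,0,0,0,-0.0766,5],[-0.0019,0.0224,0,0,0,-0.0766,5],[-0.0019,0.0224,0,0,0,-0.0766,5],[-0.0019,0.0224,0,0,0,-0.0766,5],[-0.0019,0.0224,0,0,0,-0.0766,5],[-0.0019,0.0224,0,0,0,-0.0766,5],[-0.0019,0.0224,0,0,0,-0.0766,5],[0,0,0,0,0,0,5],[0,0,-0.07,0,0,0,5],[0,0,-0.03,0,0,0,5],[0,0,0,0,0,0,5]]' 40; cat > look.py <<'E'
from h import *
import sys
np.set_printoptions(suppress=True,precision=1)
g=sys.argv[1];t,td=snap('top','t'+g);s,sd=snap('side','s'+g)
A=cv2.resize(t[140:215,110:180],None,fx=5,fy=5,interpolation=2);B=cv2.resize(s[105:180,215:295],None,fx=5,fy=5,interpolation=2)
cv2.imwrite(f'pics/c{g}.png',np.hstack([A,B])[...,::-1])
for cam,im,d,box in(('top',t,td,(135,225,95,205)),('side',s,sd,(95,185,205,315))):
    hsv=cv2.cvtColor(im,cv2.COLOR_RGB2HSV)
    for n,lo,hi in(('blue',(105,110,50),(130,255,255)),('orange',(5,170,120),(17,255,255))):
        m=cv2.inRange(hsv,lo,hi);mm=m*0;mm[box[0]:box[1],box[2]:box[3]]=m[box[0]:box[1],box[2]:box[3]]
        c=np.argwhere(mm>0)
        if len(c)<15: print(cam,n,len(c));continue
        P=np.array([world(cam,q[1],q[0],d[q[0],q[1]]) for q in c if d[q[0],q[1]]>0])
        x,y,w,h=cv2.boundingRect(mm);top=np.percentile(P[:,2],55 if cam=='top' else 80)
        print(cam,n,len(c),'bbox',x,y,w,h,'z',np.percentile(P[:,2],[20,50,80]),onz(cam,x+w/2-.5,y+h/2-.5,top-(7 if cam=='side' else 0)))
E
python3 look.py 4; python3 st.py
```

```text
t: 5.3
tool_pos: [507.6, 217.0, 109.0]
tcp_rot: [[0.732, 0.682, -0.005], [0.682, -0.732, -0.002], [-0.005, -0.002, -1.0]]
contact_force: [-0.9, -0.3, -1.0]
finger_gap: 0.18
grasp_force: 38.8
top blue 0
top orange 150 bbox 140 192 16 17 z [88.6 90.  91.5] [460.3 175.2  90.3]
side blue 77 bbox 255 113 14 8 z [84.1 88.5 90.5] [547.2 256.4  83.5]
side orange 116 bbox 228 127 14 10 z [81.9 87.6 90.4] [462.3 175.4  83.4]
5.4 [508.81 217.54 110.6 ] xyaw 42.92072147947462 z [-0. -0. -1.] q [ 0.4   0.4  -0.3   0.88 -0.    2.8 ] F [ 0.21 -0.07 -0.72] [-0.03 -0.06  0.  ] gap 15.11818234056438 38.786943554878235
```

View pics/c4.png

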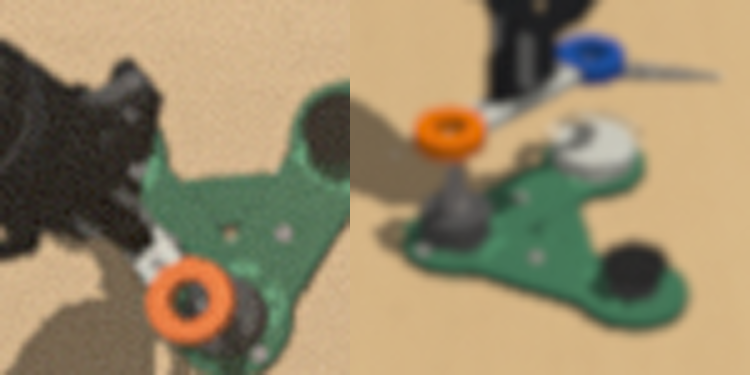

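The orange ring is at about (461,175), some 4 mm short in x of the pin. The pin tip shows at the right of the hole, near (205,300). Blue against the lens agrees: (547,256) versus (552,255). I'll shift +4 mm in x and go part way down.

```bash
python3 -m crank '[[0.02,0,0,0,0,0,5],[0,0,-0.03,0,0,0,5],[0,0,-0.03,0,0,0,5],[0,0,0,0,0,0,5],[0,0,-0.03,0,0,0,5],[0,0,-0.03,0,0,0,5],[0,0,0,0,0,0,5],[0,0,0,0,0,0,5]]'; python3 look.py 5; python3 st.py
```

```text
t: 6.07
tool_pos: [513.0, 217.8, 86.7]
tcp_rot: [[0.733, 0.68, -0.001], [0.68, -0.733, -0.001], [-0.001, -0.0, -1.0]]
contact_force: [-1.4, -0.2, 0.1]
finger_gap: 0.178
grasp_force: 38.8
top blue 0
top orange 144 bbox 142 191 17 17 z [66.3 67.8 69.3] [466.6 176.5  68. ]
side blue 84 bbox 257 119 14 8 z [61.9 66.3 68.7] [553.9 256.3  61.7]
side orange 123 bbox 229 133 15 11 z [59.3 65.  67.7] [466.4 174.6  60.7]
6.1667 [513.53 218.08  87.3 ] xyaw 42.86396787547561 z [-0.  0. -1.] q [ 0.4   0.42 -0.32  0.82  0.    2.8 ] F [-0.9   0.15 -0.73] [ 0.   -0.04  0.01] gap 15.695029760698048 38.78344237804413
```

View pics/c5.png

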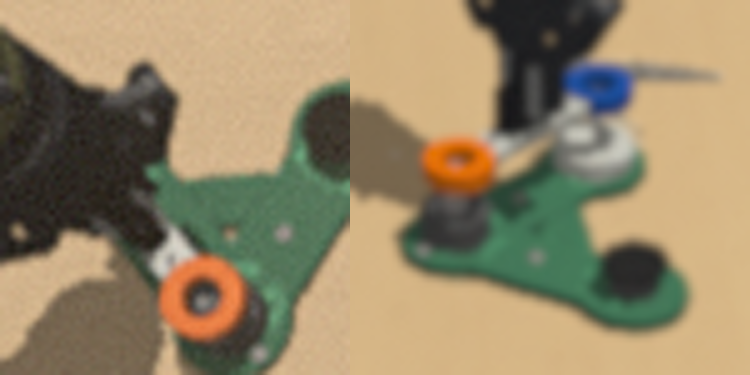

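The pin tip now shows in the middle of the orange hole, at (206,298), and there is no contact force. I'll shift -1 mm in x and lower by 20 mm in gentle steps.

```bash
python3 -m crank '[[-0.005,0,-0.02,0,0,0,5],[0,0,-0.02,0,0,0,5],[0,0,-0.02,0,0,0,5],[0,0,-0.02,0,0,0,5],[0,0,-0.02,0,0,0,5],[0,0,0,0,0,0,5],[0,0,0,0,0,0,5]]'; python3 st.py;
```

```text
t: 6.75
tool_pos: [512.2, 217.9, 66.8]
tcp_rot: [[0.733, 0.68, -0.001], [0.68, -0.733, -0.0], [-0.001, -0.0, -1.0]]
contact_force: [0.1, 0.7, -0.4]
finger_gap: 0.179
grasp_force: 38.8
6.75 [512.19 217.92  66.85] xyaw 42.86290995776643 z [-0. -0. -1.] q [ 0.4   0.44 -0.35  0.78  0.    2.8 ] F [ 0.06  0.73 -0.38] [-0.04 -0.02 -0.  ] gap 15.285014907904968 38.783555030822754
```

```bash
python3 -m crank '[[0,0,-0.008,0,0,0,5],[0,0,-0.006,0,0,0,5],[0,0,-0.005,0,0,0,5],[0,0,0,0,0,0,5],[0,0,0,0,0,0,5]]'; python3 look.py 6; python3 st.py;
```

```text
t: 7.17
tool_pos: [512.5, 218.1, 63.5]
tcp_rot: [[0.733, 0.68, -0.0], [0.68, -0.733, -0.0], [-0.0, -0.0, -1.0]]
contact_force: [0.3, -0.7, -1.1]
finger_gap: 0.177
grasp_force: 38.8
top blue 0
top orange 132 bbox 145 194 17 15 z [43.6 44.8 46.3] [465.1 175.6  45.1]
side blue 83 bbox 257 125 13 9 z [37.8 42.1 45. ] [552.8 255.8  38. ]
side orange 100 bbox 229 139 15 11 z [36.1 41.6 44.5] [466.1 176.8  37.5]
7.2667 [512.58 218.06  63.58] xyaw 42.8584228697191 z [ 0.  0. -1.] q [ 0.4   0.45 -0.36  0.77  0.    2.8 ] F [-0.48  0.01 -0.87] [0.01 0.04 0.06] gap 15.169474767812059 38.783363699913025
```

```bash
python3 -m crank '[[0,0,-0.005,0,0,0,5],[0,0,-0.004,0,0,0,5],[0,0,0,0,0,0,5],[0,0,0,0,0,0,5]]'; python3 st.py;
```

```text
t: 7.6
tool_pos: [512.9, 218.4, 62.4]
tcp_rot: [[0.733, 0.68, 0.001], [0.68, -0.733, 0.001], [0.001, 0.0, -1.0]]
contact_force: [0.3, 0.7, 5.0]
finger_gap: 0.177
grasp_force: 39.2
7.6 [512.94 218.39  62.41] xyaw 42.85896953629799 z [ 0.  0. -1.] q [ 0.4   0.45 -0.36  0.76  0.    2.8 ] F [0.32 0.65 4.96] [-0.01  0.3  -0.04] gap 15.140992050408396 39.207433462142944
```

Seated, with 5 N contact at the same height as when it was gripped. Release and withdraw.

```bash
python3 -m crank '[[0,0,0.003,0,0,0,18],[0,0,0,0,0,0,24],[0,0,0,0,0,0,32],[0,0,0,0,0,0,40],[0,0,0,0,0,0,40],[0,0,0.03,0,0,0,40],[0,0,0.08,0,0,0,40],[0,0,0.1,0,0,0,40],[0,0,0.15,0,0,0,40],[0,0,0.15,0,0,0,40],[-0.15,-0.1,0.05,0,0,0,40],[-0.15,-0.15,0,0,0,0,40],[-0.15,-0.15,0,0,0,0,40],[-0.1,-0.18,0,0,0,0,40],[0,-0.18,0,0,0,0,40],[0,-0.18,0,0,0,0,40],[0,-0.18,0,0,0,0,40],[0,0,0,0,0,0,40],[0,0,0,0,0,0,40]]'; python3 look.py 7; python3 st.py;
```

```text
t: 9.18
tool_pos: [403.6, -6.4, 174.8]
tcp_rot: [[0.736, 0.677, 0.001], [0.677, -0.736, 0.0], [0.001, 0.0, -1.0]]
contact_force: [0.8, 0.8, -0.3]
finger_gap: 0.466
grasp_force: 0.0
top blue 0
top orange 0
side blue 76 bbox 257 126 13 8 z [36.3 40.4 43. ] [552.9 256.   36. ]
side orange 94 bbox 230 140 14 10 z [35.8 40.9 43.9] [467.5 174.9  36.9]
9.2833 [403.71  -4.6  174.59] xyaw 42.842101658923596 z [ 0.  0. -1.] q [-0.01  0.1  -0.53  0.94  0.    2.38] F [-0.12  0.01  0.41] [ 0.04 -0.   -0.02] gap 39.91550635681481 0.0
```

View pics/c7.png

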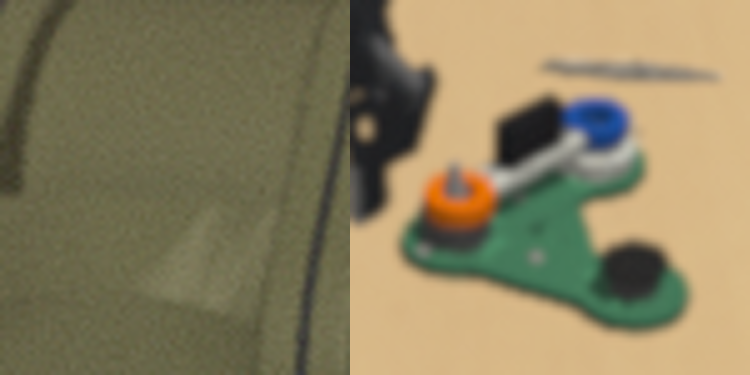

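In the side half, orange is home over the pin at (458,190) and blue lies on the lens at (597,122). The robot blocks the top camera, so I'll swing clear and check the centring from above.

```bash
python3 -m crank '[[0,-0.18,0,0,0,0,40],[0,-0.18,0,0,0,0,40],[0,-0.18,0,0,0,0,40],[0,-0.18,0,0,0,0,40],[0,-0.18,0,0,0,0,40],[0,-0.18,0,0,0,0,40],[0,0,0,0,0,0,40],[0,0,0,0,0,0,40]]'; python3 look.py 8; python3 - <<'E'
from h import *
c=cv2.imread('pics/t8.png');cv2.imwrite('pics/c8b.png',cv2.resize(c[140:225,105:205],None,fx=7,fy=7,interpolation=2))
E
```

```text
t: 9.95
tool_pos: [404.4, -221.1, 174.2]
tcp_rot: [[0.734, 0.68, 0.0], [0.68, -0.734, 0.0], [0.0, -0.0, -1.0]]
contact_force: [-0.1, 1.3, 0.1]
finger_gap: 0.472
grasp_force: 0.0
top blue 106 bbox 119 162 16 14 z [41.7 42.9 44.5] [553.1 257.   43.2]
top orange 108 bbox 146 194 16 15 z [42.6 43.9 45.1] [465.3 174.5  44. ]
side blue 76 bbox 257 126 13 8 z [35.8 40.7 43.6] [552.8 255.   36.6]
side orange 93 bbox 230 140 14 10 z [34.3 41.2 43.4] [467.6 175.6  36.4]
```

View pics/c8b.png

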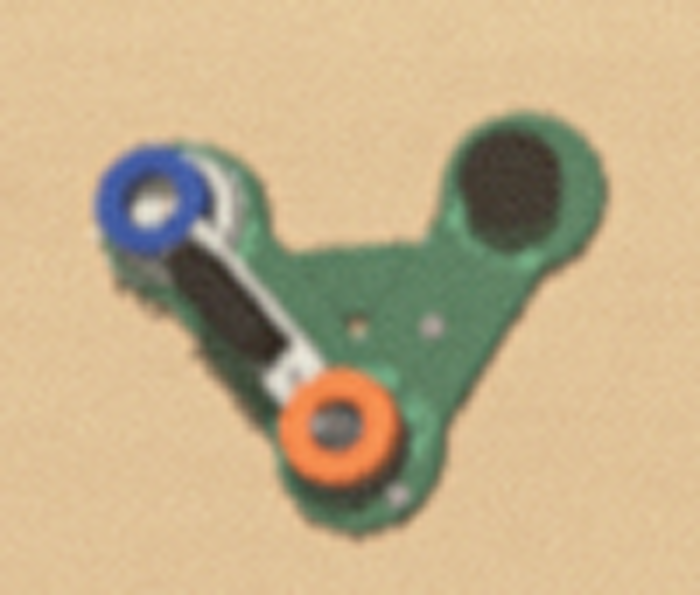

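The orange ring is over the pin at (340,428). Allowing for parallax, the blue ring at (154,201) is within about 1.5 mm of the lens centre. Both ring tops are at 43–44 mm, so the arm is flat and home, and the robot is clear. I'm handing in.

```bash
python3 -c "
from plant import ctrl
print(ctrl.finish_job())"
```

```text
the job is handed in; nothing more can be done
None
```

The clamp arm is turned end for end, with the orange ring fully home on the pin and the blue ring flat on the lens, centred to within about 1.5 mm; the spare arm was not touched, and the job was handed in at about 10 s.

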